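# Weigh the pick basket on the dial balance

## Task

Weigh the filled pick basket: swing its folded wire handle upright without dragging the basket about the bench, lift the basket by the handle's red grip and hook the handle into both hooks of the dial balance. Ease the weight on slowly until the balance alone carries it before you let go, so that the needle neither jerks nor enters the red zone, and leave the basket hanging still with its carton inside and the other things on the bench where they were.

Things in the scene. Friction and masses are not known exactly. Their poses are not given: they have to be found in the camera images.
- basket: black ribbed open basket, 120 (x) x 150 (y) x 60 mm high, standing on the bench, with a wire bail (swing handle) on two steel ears. Origin: centre of its underside, z up. The bail's pivot line runs along the basket's y axis, 75 mm above the underside, through x = 0; the ears reach 84 mm up. The bail folds towards the basket's -x side.
- bail (a joint): angle of the wire bail in rad: 0 = folded, its legs lying on the rim on the -x side, 0.20 rad below level; 1.77 = upright; up to 3.53 = folded on the other side. The bail is a 136 mm wide, 100 mm high U of 6 mm wire. Its hinge is slightly stiff (0.022 N m), so the bail stays where it is put; 0.2 to 0.5 N across the bail at the grip moves it. The sleeve does not turn on the wire.
- bail_mid (a point): middle of the bail's straight top wire, which runs along the basket's y axis, 100 mm from the pivot line. It is the centre of the red plastic grip sleeve, 10 mm thick and 48 mm long; on both sides of the sleeve the 6 mm wire is bare and straight to 54 mm from the middle. Folded, it stands 38 mm outside the basket's rim, about 55 mm above the bench. Upright, 175 mm above the basket's underside.
- bolt_box: blue and white carton of bolts, 61 x 90 x 46 mm, standing loose inside the basket; its weight differs from run to run (0.17 to 0.55 kg). Origin: centre of its underside.
- balance: grey dial balance fixed to the bench: base plate 140 x 120 x 12 mm reaching 98 mm to its -x side (front), column 54 x 84 x 253 mm, and a tilted round dial 100 mm wide on top, up to 322 mm above the bench. Origin: under the column's centre. The double hook stands out to its -x side.
- load_fork (a joint): how far the balance's double hook has sunk, in m: 0 unloaded, growing downwards, 120 N/m (100 g sinks it 8.2 mm). The dial needle shows it; the red zone begins at 0.068, the stop is at 0.078. The basket with carton sinks it 25 to 56 mm, depending on the carton's hidden weight; pressing on the handle sinks it further, and it springs back when let go.
- fork_seat (a point): seat of the double hook: midway between its two prongs, on the centre line of a seated bail's wire; 270 mm above the bench unloaded, sinks with the hook; 135 mm in front (-x) of the balance's origin, axes as the balance's (y across the prongs). Prongs: 7 mm rods, 36 mm either side of the seat, open upwards in a V, so the wire drops in from above. The 65 mm between them is free for the fingers.
- prong_tips (a point): midway between the two upturned red ball tips (9 mm) of the double hook, 17 mm in front of and 17 mm above the seat; axes as the balance's. Behind the seat the prong rods run level, 8 mm above it, back to a crossbar 92 mm behind the seat, carried by a stem that goes down and back into the column.
- tub_yellow_1: yellow-lidded tub, 66 mm wide, 70 mm high, bystander; origin under its centre
- tub_yellow_3: black-lidded tub, 66 mm wide, 70 mm high, bystander; origin under its centre
- green_spool: green line spool lying flat, 79 mm wide, 22 mm high, bystander; origin under its centre

How it is judged:
On the way, in this order (a step that is already met when the one before it is completed fails the run):
1. the bail stands upright (within 0.3 rad) while the basket still stands on the bench (value of joint bail between 1.47 and 2.07 rad and height (world z) of basket below 0.006 m and angle between basket's own z axis and vertical below 0.1 rad), for 0.2 s.
2. the basket is lifted by the bail, clear of the bench, the balance still unloaded (value of joint bail between 1.2 and 2.34 rad and height (world z) of basket above 0.03 m and value of joint load_fork below 0.003 m), for 0.2 s.
3. the bail's wire lies in both hooks and the balance takes the load (value of joint load_fork above 0.012 m and x of bail_mid in the frame of fork_seat between -0.007 and 0.007 m and distance between bail_mid and fork_seat below 0.016 m), for 0.2 s.
At the end, for the whole second after the job is handed in: The basket hangs from the balance alone and nearly still: the wire lies in both hooks (7 mm to front, back, up and down, 16 mm in all from the seat), the hook has sunk 15 to 68 mm, basket clear of the bench, tilted under 0.35 rad, slower than 0.08 m/s, carton inside (distance between bail_mid and fork_seat below 0.016 m and x of bail_mid in the frame of fork_seat between -0.007 and 0.007 m and z of bail_mid in the frame of fork_seat between -0.007 and 0.007 m and value of joint load_fork between 0.015 and 0.068 m and height (world z) of basket above 0.015 m and angle between basket's own z axis and vertical below 0.35 rad and linear speed of basket below 0.08 m/s and z of bolt_box in the frame of basket below 0.02 m and horizontal distance between bolt_box and basket below 0.04 m); the robot touches nothing.
It fails at once if the needle enters the red zone (hook pressed down by 68 mm or more, 8 N) (value of joint load_fork above 0.068 m).
It fails at once if the needle jerks: the hook drops or springs back faster than 0.07 m/s (velocity of joint load_fork above 0.07 m/s or velocity of joint load_fork below -0.07 m/s).
It fails at once if the basket is dragged more than 30 mm over the bench (height (world z) of basket below 0.002 m and distance of basket from where it was at the start of the episode above 0.03 m).
It fails at once if the basket is tipped by more than 0.6 rad (angle between basket's own z axis and vertical above 0.6 rad).
It fails at once if a bystander is shifted by more than 15 mm (distance of any of tub_yellow_1, tub_yellow_3, green_spool from where it was at the start of the episode above 0.015 m).
It also fails if it takes over 72 s, if anything falls off the work surface, if the arm or the gripper's body presses on something with over 40 N, if the wrist force passes 120 N, or if a joint passes its speed limit or range.

## Robot

A 6-joint arm with a two-finger parallel gripper is mounted at the origin on the work surface; the furniture and walls round the work are solid. World frame = base frame: x ahead of the robot, y to its left, z up, the work surface at z = 0. Lengths are in m, angles in rad, forces in N, time in s.
With the tool pointing down it reaches from about 0.375 to 0.825 m from the base axis. Payload 5.5 kg.
Tool frame: the origin (TCP) lies at the very end of the fingers, on their centre line; the grasp point (between the pads) lies 19 mm behind it; z points along the fingers, y is the line along which they close (so a half turn about z gives the same grasp; the last joint's range is limited). The gripper opens to 85 mm and grips with 20 to 120 N. Pads are 22 mm wide; open, the fingers measure 114 mm over their backs; the gripper's body (76 mm by 85 mm) begins 54 mm behind the grasp point. The pads swing forward as they close: fully open they stand 13 mm farther back than shut.
Start: joints at [-1.212, 0.314, -0.047, 1.21, 0, 1.571], TCP at [0.211, -0.562, 0.231] pointing down, gripper open.
Joint ranges: [-2.67, 2.67], [-0.69, 1.73], [-1.03, 1.25], [-2.08, 2.16], [-1.42, 1.45], [-3.14, 3.14]. Speed limits (rad/s): [2.39, 2.39, 3.01, 3.14, 3.14, 3.14].

## Interface

Orientations are given as [roll, pitch, yaw] about the fixed x, y, z axes, in that order (R = Rz(yaw) Ry(pitch) Rx(roll)).
In Python, from cell import status, vision, hand_in gives the robot as it stands. The module is installed in compiled form; this text tells all that it offers.
- The arm moves only by the tool move_arm, never from a script. Its arguments are lists of equal length, an entry for each row: "offset": the shift along the tool's x, y, z in units of 0.1 m (1.0 is 0.1 m), a list of three; "turn": the turn, a rotation vector about the tool's x, y, z in units of 2 rad (1.0 is 2 rad), a list of three; "gripper": the closure, from 0 (fully open) to 1 (shut). In form: {"offset": [[x, y, z], ...], "turn": [[rx, ry, rz], ...], "gripper": [gripper, ...]}. A call has 1 to 10 rows; each row shifts and turns the commanded pose from where the row before left it, along the tool's axes as they then stand; what a row does not reach is not made up. A row lasts 1/12 s, in which the tool goes at most 41.7 mm and 7.16 degrees, less where a joint would pass 70% of its speed; a pose out of reach is approached as far as the arm can. A call with a number of a shift or a turn outside -1 to 1 is refused whole. A call with a gripper value outside its range is refused whole. The fingers move at their own pace and stop on an object; "force" is the grip in N (left out, the last holds). Time passes only in rows, so rows that do not move let the fingers close. It gives the time, the measured TCP pose, the force, the opening and the grip force at its end, in the units of the state.
- status.get_state(): the state, without advancing time (a new reading comes with each control period).
- vision.camera(name): name is "scene" or "top"; returns the picture (400x640x3 uint8, red, green, blue); there is no depth.
- vision.camera_model(name): a dict with "fx", "fy", "cx", "cy" (pixels), "D" ([k1, k2, p1, p2, k3] as OpenCV has them; the pictures are not rectified), "extrinsics" (4x4, takes a point from world to camera coordinates). Camera axes: x right, y up, looking along -z (the intrinsics and any distortion apply to the point x, -y, -z); pixel columns grow to the right and rows downward; lengths in m; the calibration is good to about 2 mm. A picture is of the moment at which its call begins. camera_model takes no time and is no camera call.
- hand_in(): hands the job in; it is judged then, once.
The state is a dict: "time": time; "qpos": joint angles; "dq": joint speeds; "joint_torque": joint torques, N m; "eef_pos": TCP position; "orientation": TCP orientation; "contact_force": force on the tool from outside, world axes, zero at the start; "moment": the same for the moment, N m; "gripper_width": opening from 0.0 (shut) to 1.0 (fully open); "finger_force": force on a finger pad.
Only numpy, scipy, OpenCV 4.12 (cv2) and the standard library are available. Lean on these libraries where they do the work, as an engineer would, in place of code of your own. Each camera call takes 0.05 s, during which the arm holds its last target. There are 200 camera calls.

## Working session

There is one attempt and no reset: what is moved stays moved. The work goes in short steps, Python scripts to look and compute and a tool call to move; the robot and the scene stay as the last step left them, time stands still between calls to the robot, and variables do not carry over. Pictures are saved under pics/ and viewed, at most 11 in all, crops included, and the job is handed in when it is done.

Besides the shell and the picture viewer there is one more tool, called after "Call:" in YAML: its name, and indented under it one key for each argument. move_arm: Moves the arm, as the interface text tells. Its arguments: {"type":"object","properties":{"offset":{"type":"array"},"turn":{"type":"array"},"gripper":{"type":"array"},"force":{"type":"number"}},"required":["offset","turn","gripper"]}

```bash
mkdir -p pics; python3 - <<'E'
from cell import status, vision
import cv2,numpy as np
s=status.get_state(); print(s)
for n in("scene","top"):
    cv2.imwrite(f"pics/{n}0.png",vision.camera(n)[:,:,::-1]); m=vision.camera_model(n); print(n,m)
E
```

```text
{'time': 0.0, 'qpos': array([-1.21200231e+00,  3.14240447e-01, -4.80457603e-02,  1.21022120e+00,
       -2.65134828e-05,  1.57078917e+00]), 'dq': array([ 8.97775673e-04, -3.35085904e-06, -1.18356611e-03,  8.73884788e-04,
        8.39979141e-04,  4.58525335e-04]), 'joint_torque': array([ 3.49552647e-03, -5.39590323e+01,  3.39748013e+01,  1.89158879e-02,
        4.62790140e-04, -9.75277374e-06]), 'eef_pos': array([ 0.21047816, -0.56126022,  0.23044054]), 'orientation': array([-3.13988157e+00,  2.65012026e-05,  3.58801218e-01]), 'contact_force': array([ 0.04761655,  0.13570278, -0.1071687 ]), 'moment': array([-0.01381724,  0.00057349, -0.04465104]), 'finger_force': 0.0, 'gripper_width': 0.9972852200282916}
scene {'fx': 410.4888800977164, 'fy': 410.4888800977164, 'cx': 320.8070782845151, 'cy': 206.16290105370348, 'D': array([-0.02142464,  0.        ,  0.        ,  0.        ,  0.        ]), 'extrinsics': array([[-0.58820931, -0.80870125,  0.0034788 ,  0.25814233],
       [ 0.39727376, -0.2852051 ,  0.87225662, -0.30682446],
       [-0.70440284,  0.5144515 ,  0.48903609, -1.36356321],
       [ 0.        ,  0.        ,  0.        ,  1.        ]])}
top {'fx': 482.3866534302276, 'fy': 482.3866534302276, 'cx': 315.8961858874189, 'cy': 199.9509687567306, 'D': array([-0.04404664,  0.        ,  0.        ,  0.        ,  0.        ]), 'extrinsics': array([[ 1.09163337e-02, -9.99937932e-01,  2.22830417e-03,
         2.14544483e-02],
       [ 9.96368615e-01,  1.10654978e-02,  8.44223805e-02,
        -4.17932648e-01],
       [-8.44417978e-02,  1.29862946e-03,  9.96427567e-01,
        -1.87059671e+00],
       [ 0.00000000e+00,  0.00000000e+00,  0.00000000e+00,
         1.00000000e+00]])}
```

View pics/scene0.png

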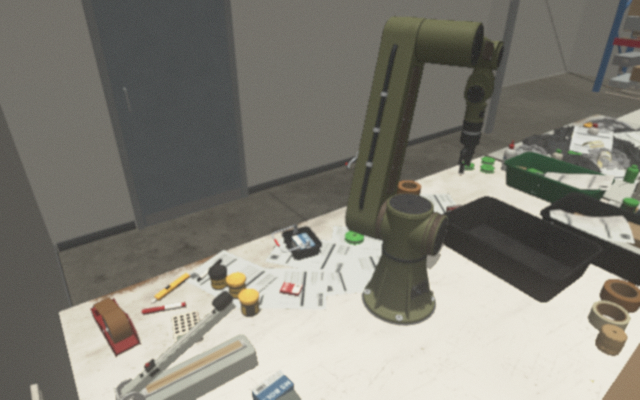

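View pics/top0.png

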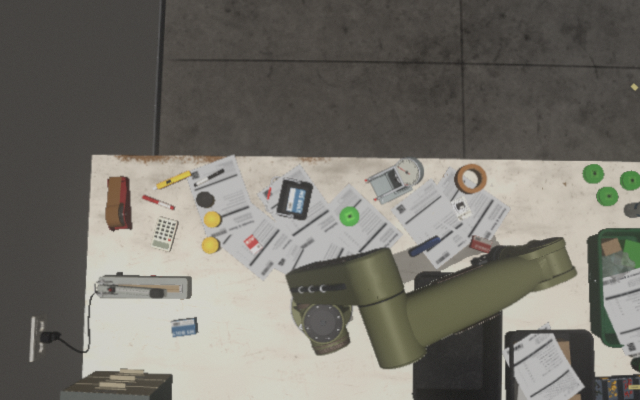

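```bash
cat > h.py <<'E'
import numpy as np,cv2
from cell import status,vision
def proj(n,P):
    m=vision.camera_model(n);P=np.atleast_2d(P).astype(float)
    c=P@m["extrinsics"][:3,:3].T+m["extrinsics"][:3,3]
    c=c*[1,-1,-1]
    K=np.array([[m["fx"],0,m["cx"]],[0,m["fy"],m["cy"]],[0,0,1]])
    return cv2.projectPoints(c,np.zeros(3),np.zeros(3),K,m["D"])[0].reshape(-1,2)
def ray(n,uv):
    m=vision.camera_model(n);K=np.array([[m["fx"],0,m["cx"]],[0,m["fy"],m["cy"]],[0,0,1]])
    p=cv2.undistortPoints(np.array([[uv]],float),K,m["D"])[0,0]
    R=m["extrinsics"][:3,:3];t=m["extrinsics"][:3,3]
    return -R.T@t, R.T@np.array([p[0],-p[1],-1])
def atz(n,uv,z):
    o,d=ray(n,uv);return o+d*(z-o[2])/d[2]
def crop(n,x0,y0,w,h,k,f,im=None):
    im=vision.camera(n)[:,:,::-1] if im is None else im
    c=cv2.resize(im[y0:y0+h,x0:x0+w],None,fx=k,fy=k,interpolation=cv2.INTER_CUBIC)
    for i in range(0,w,10): cv2.line(c,(i*k,0),(i*k,6 if i%50 else 14),(0,0,255),1)
    for i in range(0,h,10): cv2.line(c,(0,i*k),(6 if i%50 else 14,i*k),(0,0,255),1)
    if f: cv2.imwrite("pics/"+f,c)
    return c
E
python3 - <<'E'
from h import *
t=cv2.imread("pics/top0.png");s=cv2.imread("pics/scene0.png")
a=crop("top",255,150,100,75,8,"a.png",t)
b=crop("top",360,150,80,60,10,"b.png",t)
E
```

```text
(no output)
```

View pics/a.png

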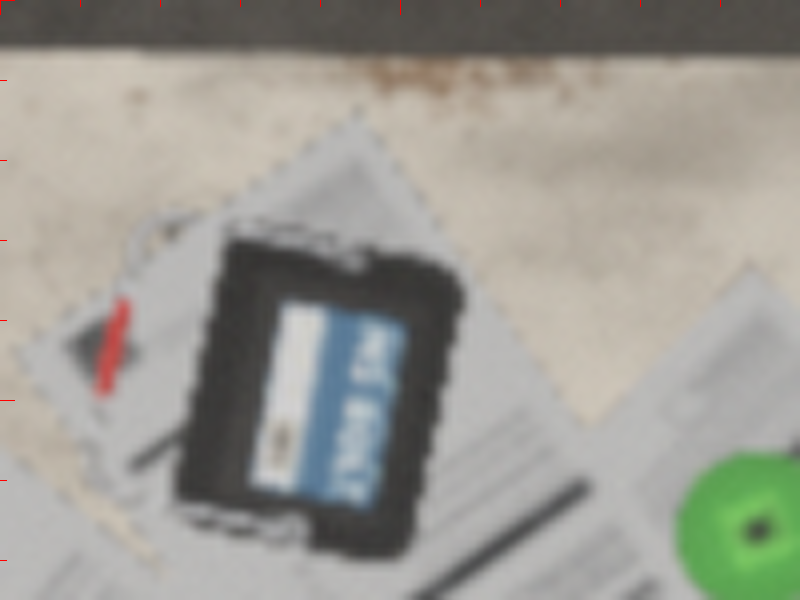

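View pics/b.png

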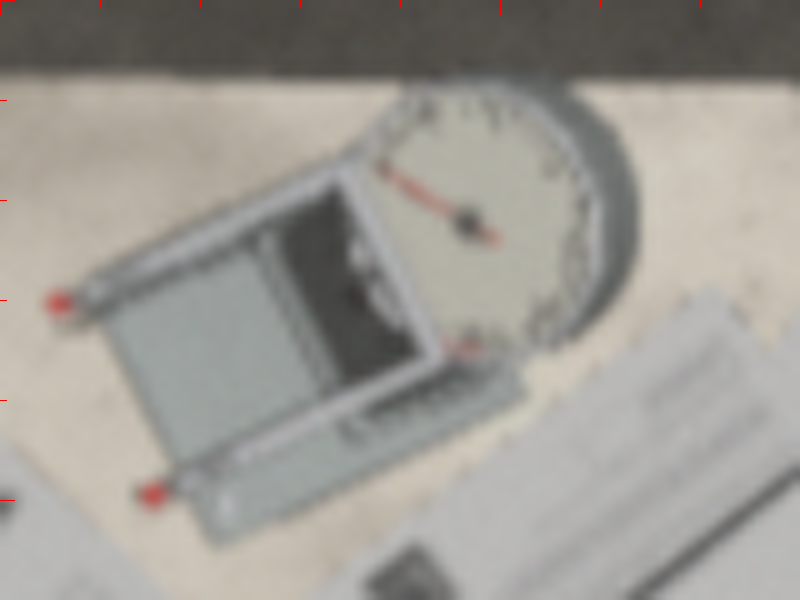

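```bash
python3 - <<'E'
from h import *
A=lambda c:((np.array(c)+.5)/8-.5)+[255,150]
B=lambda c:((np.array(c)+.5)/10-.5)+[360,150]
g=[atz("top",A(c),.055) for c in[(113,347),(123,300),(104,393)]]
print("grip",np.round(g,4), np.linalg.norm(g[1]-g[2]))
r=np.array([atz("top",A(c),.06) for c in[(228,238),(462,268),(410,556),(178,500)]])
print("rim",r.round(4),"c",r.mean(0), [np.linalg.norm(r[i]-r[(i+1)%4]).round(4) for i in range(4)])
d=(g[0]-r.mean(0))[:2];print("dist",np.linalg.norm(d),"yaw x",np.degrees(np.arctan2(-d[1],-d[0])))
w=(g[1]-g[2]);print("wire dir",np.degrees(np.arctan2(w[1],w[0])))
e=r[0]-r[3]+r[1]-r[2];print("edge dir",np.degrees(np.arctan2(e[1],e[0])))
t=[atz("top",B(c),.287) for c in[(60,304),(152,495)]]
w=t[0]-t[1];yaw=np.arctan2(-w[0],w[1]);print("tips",np.round(t,4),np.linalg.norm(w),"yaw",np.degrees(yaw))
# crossbar at z=.278 ends
cb=[atz("top",B(c),.278) for c in[(345,165),(430,355)]]
print("cb",np.round(cb,4))
x=np.mean(cb,0)-np.mean(t,0);print("x dir from rods",np.degrees(np.arctan2(x[1],x[0])),np.linalg.norm(x[:2]))
for c in[(182,347),(184,346)]:pass
for n,p,z in[("spool",(349,216),.02),("y",(212,219),.07),("b",(205,200),.07)]:print(n,atz("top",p,z).round(3))
m=np.mean(t,0);print(proj("scene",m),proj("scene",g[0]), "base r grip",np.hypot(*g[0][:2]))
E
```

```text
grip [[0.4395 0.2078 0.055 ]
 [0.4623 0.2034 0.055 ]
 [0.4173 0.2117 0.055 ]] 0.045730059320833016
rim [[0.4922 0.1531 0.06  ]
 [0.479  0.0406 0.06  ]
 [0.3405 0.0638 0.06  ]
 [0.366  0.1748 0.06  ]] c [0.41943133 0.10806378 0.06      ] [np.float64(0.1133), np.float64(0.1404), np.float64(0.114), np.float64(0.1281)]
dist 0.10171684368537832 yaw x -101.3984630718861
wire dir -10.412056949964315
edge dir -9.640488269583908
tips [[ 0.4643 -0.1401  0.287 ]
 [ 0.4001 -0.1712  0.287 ]] 0.07135090786243625 yaw -64.19645205629209
cb [[ 0.5142 -0.238   0.278 ]
 [ 0.4495 -0.2666  0.278 ]]
x dir from rods -62.80436232186834 0.10867010595005072
spool [ 0.356 -0.104  0.02 ]
y [0.336 0.42  0.07 ]
b [0.408 0.449 0.07 ]
[[354.1865836  165.42764311]] [[275.96666239 244.40961623]] base r grip 0.4861688054880325
```

Call:
move_arm:
  offset:
    - [0,0,-0.4]
    - [0,0,-0.4]
    - [0,0,-0.4]
    - [0,0,-0.4]
    - [0,0,-0.3]
  turn:
    - [0,0,0.054]
    - [0,0,0.054]
    - [0,0,0.054]
    - [0,0,0.054]
    - [0,0,0.054]
  gripper: [0.6,0.6,0.6,0.6,0.6]

```text
time: 0.52
eef_pos: [0.2106, -0.5616, 0.4245]
orientation: [3.14, -0.001, -0.187]
contact_force: [1.0, -0.5, 0.2]
gripper_width: 0.4
finger_force: 0.0
```

```bash
cat > plan.py <<'E'
from h import *
from scipy.spatial.transform import Rotation as R
def st():
    s=status.get_state();print("t",round(s["time"],2),"q",s["qpos"].round(3),"p",s["eef_pos"].round(4),"rpy",s["orientation"].round(3),"F",s["contact_force"].round(2),"M",s["moment"].round(2),"w",round(s["gripper_width"],3),"ff",round(s["finger_force"],1));return s
def plan(wps,p=None,r=None):
    """wps: list of (pos, rpy, nrows)"""
    s=status.get_state()
    p=s["eef_pos"] if p is None else np.array(p); r=R.from_euler("xyz",s["orientation"] if r is None else r)
    O=[];T=[]
    for P,E,n in wps:
        P=np.array(P);E=R.from_euler("xyz",E);rv=(r.inv()*E).as_rotvec()
        p0,r0=p,r
        for i in range(n):
            tgt=p0+(P-p0)*(i+1)/n;rt=r0*R.from_rotvec(rv*(i+1)/n)
            o=np.round(r.inv().apply(tgt-p)*10,3);t=np.round((r.inv()*rt).as_rotvec()/2,4)
            O.append(o.tolist());T.append(t.tolist())
            p=p+r.apply(o/10);r=r*R.from_rotvec(t*2)
    for k in range(0,len(O),10):print("O",str(O[k:k+10]).replace(" ",""),"\nT",str(T[k:k+10]).replace(" ",""))
    print("end",p.round(4),r.as_euler("xyz").round(3))
E
python3 -c "
from plan import *
st()"
```

```text
t 0.52 q [-1.212  0.323  0.401  1.647 -0.     2.116] p [ 0.2106 -0.5616  0.4245] rpy [ 3.14e+00 -1.00e-03 -1.87e-01] F [ 1.03 -0.51  0.19] M [-0.07 -0.02  0.05] w 0.4 ff 0.0
```

```bash
python3 -c "
from plan import *
pi=np.pi
plan([((.46,-.2,.425),(pi,0,1.3),14),((.455,.29,.27),(pi,0,2.962),16),((.455,.29,.18),(pi+.785,0,2.962),10)])"
```

```text
O [[0.127,-0.287,-0.001],[0.157,-0.272,-0.0],[0.185,-0.253,-0.001],[0.21,-0.233,-0.001],[0.234,-0.209,-0.0],[0.255,-0.183,-0.001],[0.273,-0.155,-0.0],[0.288,-0.125,-0.001],[0.299,-0.094,-0.0],[0.308,-0.062,-0.0]] 
T [[0.0001,0.0,-0.0531],[0.0001,0.0,-0.0531],[0.0001,0.0,-0.0531],[0.0,0.0001,-0.0531],[0.0001,-0.0,-0.0531],[0.0001,0.0,-0.053],[0.0001,0.0,-0.0531],[0.0001,0.0,-0.0531],[0.0001,0.0001,-0.0531],[0.0001,-0.0,-0.0531]]
O [[0.312,-0.029,-0.001],[0.314,0.005,-0.0],[0.311,0.038,-0.0],[0.306,0.07,-0.001],[0.294,-0.085,0.097],[0.302,-0.054,0.097],[0.305,-0.022,0.097],[0.306,0.009,0.096],[0.304,0.041,0.097],[0.297,0.073,0.097]] 
T [[0.0,-0.0,-0.0531],[0.0001,0.0,-0.0531],[0.0001,0.0,-0.0531],[0.0001,0.0,-0.0531],[-0.0,0.0,-0.0519],[-0.0,0.0,-0.052],[-0.0,0.0,-0.0519],[-0.0,0.0,-0.0519],[-0.0,0.0,-0.052],[-0.0,0.0,-0.0519]]
O [[0.289,0.102,0.097],[0.276,0.133,0.097],[0.261,0.16,0.097],[0.244,0.186,0.097],[0.222,0.211,0.097],[0.199,0.232,0.096],[0.175,0.252,0.097],[0.147,0.269,0.097],[0.119,0.282,0.097],[0.088,0.293,0.097]] 
T [[-0.0,0.0,-0.052],[-0.0,0.0,-0.0519],[-0.0,0.0,-0.0519],[-0.0,0.0,-0.052],[-0.0,0.0,-0.0519],[-0.0,0.0,-0.0519],[-0.0,0.0,-0.052],[-0.0,0.0,-0.0519],[-0.0,-0.0,-0.0519],[-0.0,-0.0,-0.052]]
O [[0.0,0.0,0.09],[0.0,0.007,0.09],[0.0,0.014,0.089],[0.0,0.021,0.087],[0.0,0.028,0.086],[0.0,0.034,0.083],[0.0,0.041,0.08],[0.0,0.047,0.077],[0.0,0.053,0.072],[0.0,0.058,0.069]] 
T [[0.0392,0.0,0.0],[0.0393,0.0,0.0],[0.0392,0.0,0.0],[0.0393,0.0,0.0],[0.0392,0.0,0.0],[0.0393,0.0,0.0],[0.0392,0.0,0.0],[0.0393,0.0,0.0],[0.0392,0.0,0.0],[0.0393,0.0,0.0]]
end [0.455 0.29  0.18 ] [-2.357 -0.     2.962]
```

Call:
move_arm:
  offset:
    - [0.13,-0.29,0]
    - [0.16,-0.27,0]
    - [0.185,-0.25,0]
    - [0.21,-0.23,0]
    - [0.235,-0.21,0]
    - [0.255,-0.18,0]
    - [0.27,-0.155,0]
    - [0.29,-0.125,0]
    - [0.3,-0.09,0]
    - [0.31,-0.06,0]
  turn:
    - [0,0,-0.053]
    - [0,0,-0.053]
    - [0,0,-0.053]
    - [0,0,-0.053]
    - [0,0,-0.053]
    - [0,0,-0.053]
    - [0,0,-0.053]
    - [0,0,-0.053]
    - [0,0,-0.053]
    - [0,0,-0.053]
  gripper: [0.65,0.65,0.65,0.65,0.65,0.65,0.65,0.65,0.65,0.65]

```text
time: 1.35
eef_pos: [0.3895, -0.3022, 0.421]
orientation: [-3.141, 0.0, 0.884]
contact_force: [0.1, -0.1, 0.4]
gripper_width: 0.35
finger_force: 0.0
```

Call:
move_arm:
  offset:
    - [0.31,-0.03,0]
    - [0.31,0,0]
    - [0.31,0.04,0]
    - [0.31,0.07,0]
    - [0.29,-0.085,0.1]
    - [0.3,-0.05,0.1]
    - [0.305,-0.02,0.1]
    - [0.305,0.01,0.1]
    - [0.305,0.04,0.1]
    - [0.3,0.07,0.1]
  turn:
    - [0,0,-0.053]
    - [0,0,-0.053]
    - [0,0,-0.053]
    - [0,0,-0.053]
    - [0,0,-0.052]
    - [0,0,-0.052]
    - [0,0,-0.052]
    - [0,0,-0.052]
    - [0,0,-0.052]
    - [0,0,-0.052]
  gripper: [0.65,0.65,0.65,0.65,0.65,0.65,0.65,0.65,0.65,0.65]

```text
time: 2.18
eef_pos: [0.4565, -0.0154, 0.3605]
orientation: [-3.141, -0.0, 1.932]
contact_force: [1.8, -0.2, 0.9]
gripper_width: 0.345
finger_force: 0.0
```

Call:
move_arm:
  offset:
    - [0.29,0.1,0.1]
    - [0.275,0.135,0.1]
    - [0.26,0.16,0.1]
    - [0.245,0.185,0.1]
    - [0.22,0.21,0.1]
    - [0.2,0.23,0.1]
    - [0.175,0.25,0.1]
    - [0.145,0.27,0.1]
    - [0.12,0.28,0.1]
    - [0.09,0.29,0.1]
  turn:
    - [0,0,-0.052]
    - [0,0,-0.052]
    - [0,0,-0.052]
    - [0,0,-0.052]
    - [0,0,-0.052]
    - [0,0,-0.052]
    - [0,0,-0.052]
    - [0,0,-0.052]
    - [0,0,-0.052]
    - [0,0,-0.052]
  gripper: [0.65,0.65,0.65,0.65,0.65,0.65,0.65,0.65,0.65,0.65]

```text
time: 3.02
eef_pos: [0.4515, 0.29, 0.2604]
orientation: [-3.141, -0.0, 2.972]
contact_force: [1.0, -0.3, -0.2]
gripper_width: 0.352
finger_force: 0.0
```

Call:
move_arm:
  offset:
    - [0,0,0.09]
    - [0,0.007,0.09]
    - [0,0.014,0.09]
    - [0,0.02,0.087]
    - [0,0.03,0.085]
    - [0,0.035,0.083]
    - [0,0.04,0.08]
    - [0,0.047,0.077]
    - [0,0.053,0.072]
    - [0,0.06,0.07]
  turn:
    - [0.039,0,0]
    - [0.039,0,0]
    - [0.039,0,0]
    - [0.039,0,0]
    - [0.039,0,0]
    - [0.039,0,0]
    - [0.039,0,0]
    - [0.039,0,0]
    - [0.039,0,0]
    - [0.039,0,0]
  gripper: [0.65,0.65,0.65,0.65,0.65,0.65,0.65,0.65,0.65,0.65]

```text
time: 3.85
eef_pos: [0.4522, 0.2892, 0.1705]
orientation: [-2.358, 0.0, 2.967]
contact_force: [0.7, -0.3, -0.1]
gripper_width: 0.349
finger_force: 0.0
```

```bash
python3 -c "
from plan import *
st()
G=np.array([.4395,.2078,.055]);yaw=2.962;out=np.array([np.sin(yaw),-np.cos(yaw),0]);th=.785
zt=-np.sin(th)*out-np.array([0,0,np.cos(th)])
plan([(G-.06*zt,(np.pi+th,0,yaw),6)])
a=crop('scene',200,150,130,130,3,None);b=crop('top',250,150,130,100,3,None)
c=np.zeros((390,790,3),np.uint8);c[:,:390]=a;c[:300,400:]=b;cv2.imwrite('pics/c1.png',c)
"
```

```text
t 3.85 q [ 0.812  0.803  0.318  1.779 -0.4    1.132] p [0.4522 0.2892 0.1705] rpy [-2.358  0.     2.967] F [ 0.73 -0.3  -0.15] M [ 0.71 -0.07  0.  ] w 0.349 ff 0.0
O [[-0.003,0.039,0.133],[-0.003,0.039,0.134],[-0.003,0.038,0.133],[-0.003,0.039,0.133],[-0.004,0.039,0.134],[-0.003,0.039,0.133]] 
T [[0.0001,0.0003,0.0003],[0.0002,0.0004,0.0003],[0.0001,0.0003,0.0003],[0.0001,0.0003,0.0002],[0.0002,0.0004,0.0003],[0.0001,0.0003,0.0003]]
end [0.4471 0.2495 0.0975] [-2.357 -0.     2.962]
```

View pics/c1.png

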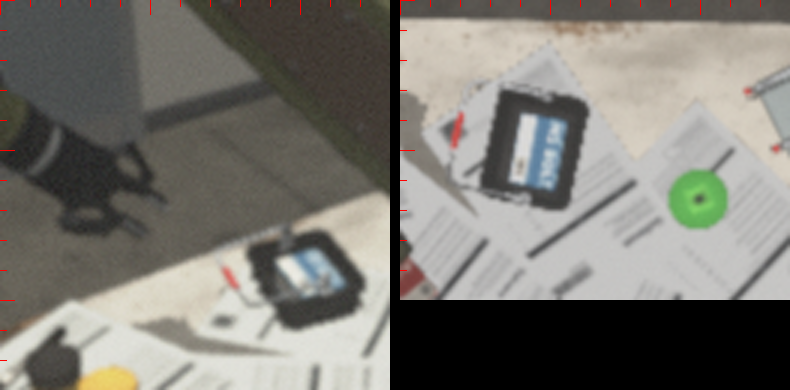

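```bash
cat >> h.py <<'E'
def red(n,x0,y0,w,h,im=None):
    im=vision.camera(n) if im is None else im
    c=im[y0:y0+h,x0:x0+w].astype(float);wt=np.clip(c[:,:,0]-np.maximum(c[:,:,1],c[:,:,2])-40,0,None)
    yy,xx=np.mgrid[y0:y0+h,x0:x0+w];return np.array([(xx*wt).sum(),(yy*wt).sum()])/wt.sum(),int((wt>0).sum())
def tri(u,v):
    (a,d),(b,e)=ray("top",u),ray("scene",v)
    s=np.linalg.lstsq(np.c_[d,-e],b-a,rcond=None)[0];p=a+s[0]*d;q=b+s[1]*e
    return (p+q)/2,np.linalg.norm(p-q)
E
python3 -c "
from plan import *
t=cv2.imread('pics/top0.png')[:,:,::-1];s=cv2.imread('pics/scene0.png')[:,:,::-1]
u,_=red('top',262,182,16,24,t);v,_2=red('scene',268,233,16,20,s);print(u,v,_,_2,tri(u,v),atz('top',u,.055),proj('scene',atz('top',u,.055)))
"
```

```text
[268.58741259 192.94017094] [276.23619632 242.08588957] 32 21 (array([0.43833323, 0.20692703, 0.06586539]), np.float64(0.0004155739507508136)) [0.43951919 0.20815899 0.055     ] [[275.88003381 244.44551551]]
```

Call:
move_arm:
  offset:
    - [-0.003,0.039,0.133]
    - [-0.003,0.039,0.133]
    - [-0.003,0.039,0.133]
    - [-0.003,0.039,0.133]
    - [-0.003,0.039,0.133]
    - [-0.003,0.039,0.133]
    - [0,0,0.2]
    - [0,0,0.2]
    - [0,0,0.2]
    - [0,0,0.17]
  turn:
    - [0,0,0]
    - [0,0,0]
    - [0,0,0]
    - [0,0,0]
    - [0,0,0]
    - [0,0,0]
    - [0,0,0]
    - [0,0,0]
    - [0,0,0]
    - [0,0,0]
  gripper: [0.65,0.65,0.65,0.65,0.65,0.65,0.65,0.65,0.65,0.65]

```text
time: 4.78
eef_pos: [0.4379, 0.1956, 0.0438]
orientation: [-2.365, 0.002, 2.966]
contact_force: [0.0, 0.1, -0.8]
gripper_width: 0.351
finger_force: 0.0
```

```bash
python3 -c "
from plan import *
st()
a=crop('scene',250,210,80,80,5,None);b=crop('top',250,160,80,80,5,None)
cv2.imwrite('pics/c2.png',np.hstack([a,b[:400,:390]]))
"
```

```text
t 4.78 q [ 0.726  0.774 -0.049  1.404 -0.451  1.057] p [0.4379 0.1956 0.0438] rpy [-2.365e+00  2.000e-03  2.966e+00] F [ 0.04  0.11 -0.85] M [ 0.75 -0.13  0.02] w 0.351 ff 0.0
```

View pics/c2.png

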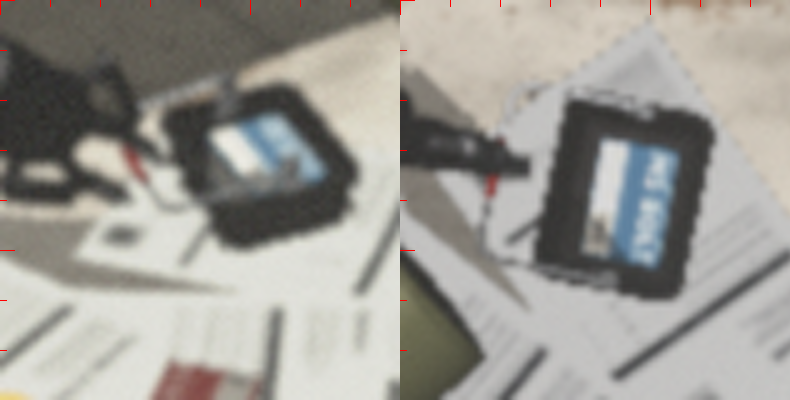

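```bash
python3 -c "
from plan import *
yaw=2.962;out=np.array([np.sin(yaw),-np.cos(yaw),0]);up=np.array([0,0,1.])
P=np.array([.422,.1114,.075])
P=np.array([.4390,.2074,0.076])-.098*out; print(P)
w=[]
for i in range(1,31):
    ph=1.77*i/30;al=ph-.2;th=.785 if ph<.8 else .785*(1.77-ph)/.97
    zt=-np.sin(th)*out-np.cos(th)*up
    w.append((P+.1*(np.cos(al)*out+np.sin(al)*up)+.019*zt,(np.pi+th,0,yaw),1))
plan(w)
"
```

```text
[0.42149438 0.11097618 0.076     ]
O [[0.002,-0.03,-0.042],[-0.0,-0.037,-0.046],[-0.0,-0.039,-0.044],[-0.0,-0.042,-0.041],[-0.0,-0.045,-0.039],[-0.0,-0.046,-0.037],[-0.0,-0.049,-0.033],[-0.0,-0.05,-0.03],[-0.0,-0.052,-0.028],[-0.0,-0.054,-0.024]] 
T [[0.0028,0.0007,0.0013],[-0.0,-0.0,-0.0],[-0.0,-0.0,-0.0],[-0.0,-0.0,-0.0],[-0.0,-0.0,-0.0],[-0.0,-0.0,-0.0],[-0.0,-0.0,-0.0],[-0.0,-0.0,-0.0],[-0.0,-0.0,-0.0],[-0.0,-0.0,-0.0]]
O [[-0.0,-0.055,-0.021],[-0.0,-0.056,-0.018],[-0.0,-0.058,-0.015],[-0.0,-0.054,-0.011],[-0.0,-0.049,-0.009],[-0.0,-0.049,-0.008],[-0.0,-0.05,-0.008],[-0.0,-0.049,-0.007],[-0.0,-0.05,-0.007],[-0.0,-0.049,-0.006]] 
T [[-0.0,-0.0,-0.0],[-0.0,-0.0,-0.0],[-0.0,-0.0,-0.0],[-0.0106,-0.0,-0.0],[-0.0238,-0.0,-0.0],[-0.0239,-0.0,-0.0001],[-0.0239,-0.0,0.0],[-0.0239,-0.0,0.0],[-0.0238,-0.0,0.0],[-0.0239,-0.0,0.0]]
O [[-0.0,-0.05,-0.005],[-0.0,-0.05,-0.004],[-0.0,-0.05,-0.004],[-0.0,-0.05,-0.003],[-0.0,-0.049,-0.003],[-0.0,-0.05,-0.002],[-0.0,-0.05,-0.001],[-0.0,-0.05,-0.0],[-0.0,-0.05,-0.0],[-0.0,-0.05,0.001]] 
T [[-0.0239,-0.0,0.0],[-0.0239,-0.0,0.0],[-0.0238,-0.0,0.0],[-0.0239,-0.0,0.0],[-0.0239,-0.0,0.0],[-0.0238,-0.0,0.0],[-0.0239,-0.0,0.0],[-0.0239,-0.0,0.0],[-0.0239,-0.0,0.0],[-0.0238,-0.0,0.0]]
end [0.4215 0.1111 0.157 ] [-3.142 -0.     2.962]
```

Call:
move_arm:
  offset:
    - [0,0,0]
    - [0,0,0]
    - [0,0,0]
    - [0,0,0]
  turn:
    - [0,0,0]
    - [0,0,0]
    - [0,0,0]
    - [0,0,0]
  gripper: [0.8,0.84,0.84,0.84]
  force: 20

```text
time: 5.22
eef_pos: [0.4384, 0.1973, 0.0441]
orientation: [-2.363, 0.001, 2.968]
contact_force: [-0.2, 0.1, 2.6]
gripper_width: 0.159
finger_force: 0.8
```

Call:
move_arm:
  offset:
    - [0,-0.03,-0.042]
    - [0,-0.037,-0.046]
    - [0,-0.039,-0.044]
    - [0,-0.042,-0.041]
    - [0,-0.045,-0.039]
    - [0,-0.046,-0.037]
    - [0,-0.049,-0.033]
    - [0,-0.05,-0.03]
    - [0,-0.052,-0.028]
    - [0,-0.054,-0.024]
  turn:
    - [0.003,0,0.001]
    - [0,0,0]
    - [0,0,0]
    - [0,0,0]
    - [0,0,0]
    - [0,0,0]
    - [0,0,0]
    - [0,0,0]
    - [0,0,0]
    - [0,0,0]
  gripper: [0.84,0.84,0.84,0.84,0.84,0.84,0.84,0.84,0.84,0.84]

```text
time: 6.05
eef_pos: [0.4365, 0.1906, 0.1009]
orientation: [-2.356, 0.001, 2.965]
contact_force: [-0.6, 0.2, 0.5]
gripper_width: 0.158
finger_force: 0.4
```

```bash
python3 -c "
from plan import *
st()
a=crop('scene',250,190,80,80,5,None);b=crop('top',250,160,80,80,5,None)
cv2.imwrite('pics/c3.png',np.hstack([a,b[:400,:390]]))
"
```

```text
t 6.05 q [ 0.723  0.711 -0.023  1.5   -0.457  1.06 ] p [0.4365 0.1906 0.1009] rpy [-2.356e+00  1.000e-03  2.965e+00] F [-0.59  0.21  0.51] M [ 0.94 -0.13 -0.01] w 0.158 ff 0.4
```

View pics/c3.png

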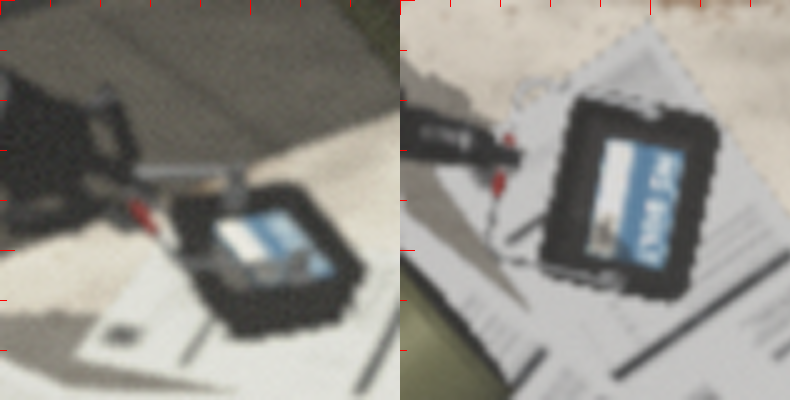

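Call:
move_arm:
  offset:
    - [0,-0.055,-0.021]
    - [0,-0.056,-0.018]
    - [0,-0.058,-0.015]
    - [0,-0.054,-0.011]
    - [0,-0.049,-0.009]
    - [0,-0.049,-0.008]
    - [0,-0.05,-0.008]
    - [0,-0.049,-0.007]
    - [0,-0.05,-0.007]
    - [0,-0.049,-0.006]
  turn:
    - [0,0,0]
    - [0,0,0]
    - [0,0,0]
    - [-0.011,0,0]
    - [-0.024,0,0]
    - [-0.024,0,0]
    - [-0.024,0,0]
    - [-0.024,0,0]
    - [-0.024,0,0]
    - [-0.024,0,0]
  gripper: [0.84,0.84,0.84,0.84,0.84,0.84,0.84,0.84,0.84,0.84]

```text
time: 6.98
eef_pos: [0.4308, 0.1589, 0.1426]
orientation: [-2.668, 0.002, 2.966]
contact_force: [0.6, 1.4, 0.8]
gripper_width: 0.165
finger_force: 0.2
```

Call:
move_arm:
  offset:
    - [0,-0.05,-0.005]
    - [0,-0.05,-0.004]
    - [0,-0.05,-0.004]
    - [0,-0.05,-0.003]
    - [0,-0.05,-0.003]
    - [0,-0.05,-0.002]
    - [0,-0.05,-0.001]
    - [0,-0.05,0]
    - [0,-0.05,0]
    - [0,-0.05,0]
  turn:
    - [-0.024,0,0]
    - [-0.024,0,0]
    - [-0.024,0,0]
    - [-0.024,0,0]
    - [-0.024,0,0]
    - [-0.024,0,0]
    - [-0.024,0,0]
    - [-0.024,0,0]
    - [-0.024,0,0]
    - [-0.024,0,0]
  gripper: [0.84,0.84,0.84,0.84,0.84,0.84,0.84,0.84,0.84,0.84]

```text
time: 7.82
eef_pos: [0.4222, 0.1124, 0.1573]
orientation: [3.135, 0.002, 2.965]
contact_force: [0.4, 0.4, 0.1]
gripper_width: 0.163
finger_force: 0.1
```

```bash
python3 -c "
from plan import *
st()
a=crop('scene',250,180,80,80,5,None);b=crop('top',250,160,80,80,5,None)
cv2.imwrite('pics/c4.png',np.hstack([a,b[:400,:390]]))
"
```

```text
t 7.82 q [ 0.257  0.051 -0.541  0.974  0.005  0.433] p [0.4222 0.1124 0.1573] rpy [3.135e+00 2.000e-03 2.965e+00] F [0.38 0.36 0.07] M [ 0.03 -0.01 -0.03] w 0.163 ff 0.1
```

View pics/c4.png

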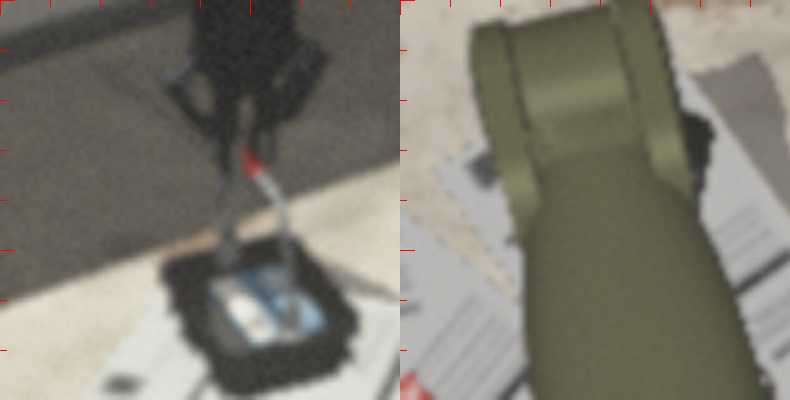

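Call:
move_arm:
  offset:
    - [0,0,0]
    - [0,0,0]
    - [0,0,0]
    - [0,0,-0.01]
    - [0,0,-0.03]
    - [0,0,-0.06]
    - [0,0,-0.1]
    - [0,0,-0.15]
    - [0,0,-0.15]
    - [0,0,-0.1]
  turn:
    - [0,0,0]
    - [0,0,0]
    - [0,0,0]
    - [0,0,0]
    - [0,0,0]
    - [0,0,0]
    - [0,0,0]
    - [0,0,0]
    - [0,0,0]
    - [0,0,0]
  gripper: [0.92,1,1,1,1,1,1,1,1,1]
  force: 60

```text
time: 8.75
eef_pos: [0.4231, 0.113, 0.2187]
orientation: [3.137, 0.003, 2.966]
contact_force: [0.6, -1.2, -3.3]
gripper_width: 0.091
finger_force: 58.4
```

Call:
move_arm:
  offset:
    - [0,0,-0.1]
    - [0,0,-0.2]
    - [0,0,-0.2]
    - [0,0,-0.2]
    - [0,0,-0.15]
    - [0,0,-0.08]
    - [0,0,-0.03]
    - [0,0,0]
    - [0,0,0]
    - [0,0,0]
  turn:
    - [0,0,0]
    - [0,0,0]
    - [0,0,0]
    - [0,0,0]
    - [0,0,0]
    - [0,0,0]
    - [0,0,0]
    - [0,0,0]
    - [0,0,0]
    - [0,0,0]
  gripper: [1,1,1,1,1,1,1,1,1,1]

```text
time: 9.58
eef_pos: [0.4217, 0.1122, 0.3116]
orientation: [3.138, -0.0, 2.965]
contact_force: [-0.2, -0.2, -2.6]
gripper_width: 0.09
finger_force: 58.6
```

```bash
python3 -c "
from plan import *
st()
a=crop('scene',240,100,100,120,4,None);b=crop('top',250,160,98,120,4,None)
cv2.imwrite('pics/c5.png',np.hstack([a,b]))
"
```

```text
t 9.58 q [ 0.258 -0.02  -0.256  1.333  0.003  0.434] p [0.4217 0.1122 0.3116] rpy [ 3.138 -0.     2.965] F [-0.18 -0.2  -2.64] M [-0.03 -0.03  0.02] w 0.09 ff 58.6
```

View pics/c5.png

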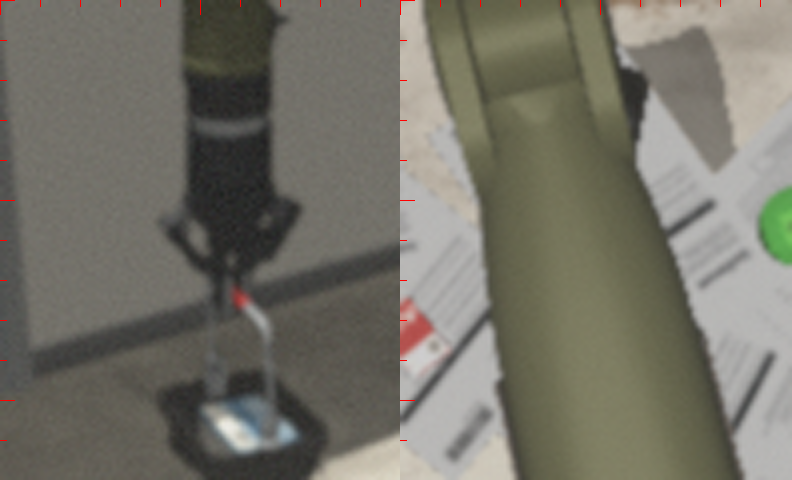

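```bash
python3 -c "
from plan import *
t=cv2.imread('pics/top0.png')[:,:,::-1]
a,n=red('top',361,176,10,9,t);b,m=red('top',370,194,10,10,t)
print(a,b,n,m);A=atz('top',a,.288);B=atz('top',b,.288);w=A-B;yaw=np.arctan2(-w[0],w[1]);print(A,B,np.linalg.norm(w),np.degrees(yaw))
s=(A+B)/2+.017*np.array([np.cos(np.radians(-63.7)),np.sin(np.radians(-63.7)),0]);print('seat',s)
p0=np.array([.4217,.1122,.3116]);p1=np.array([.4398,-.1709,.3116]);p1[:2]=s[:2]
w=[]
N=25
for i in range(1,N+1):
    x=i/N;f=x*x*x*(10-15*x+6*x*x);x2=min(1,x/.9);g=x2**3*(10-15*x2+6*x2*x2)
    w.append((p0+f*(p1-p0),(np.pi,0,2.965+g*(np.radians(180+90-63.7)-2.965)),1))
plan(w)
"
```

```text
[365.39784946 179.90322581] [374.87301587 199.05555556] 5 5
[ 0.46433686 -0.13948471  0.288     ] [ 0.39997328 -0.17145005  0.288     ] 0.07186412872070044 -63.58930514892003
seat [ 0.43968728 -0.17070765  0.288     ]
O [[0.0,-0.003,0.002],[-0.002,-0.01,-0.0],[-0.007,-0.027,-0.0],[-0.011,-0.049,-0.0],[-0.016,-0.072,-0.0],[-0.019,-0.098,-0.0],[-0.02,-0.125,-0.0],[-0.019,-0.148,-0.0],[-0.015,-0.171,-0.0],[-0.007,-0.188,-0.0]] 
T [[0.0017,-0.0001,-0.0],[-0.0,0.0,-0.0017],[-0.0,0.0,-0.0042],[-0.0,0.0,-0.0073],[-0.0,0.0,-0.0109],[-0.0,0.0,-0.0144],[-0.0,0.0,-0.0179],[-0.0,0.0,-0.0209],[-0.0001,0.0,-0.0234],[0.0,0.0,-0.0252]]
O [[0.003,-0.202,-0.0],[0.013,-0.209,-0.0],[0.025,-0.211,-0.0],[0.035,-0.207,-0.0],[0.044,-0.197,-0.0],[0.049,-0.182,-0.0],[0.05,-0.163,-0.0],[0.049,-0.142,-0.0],[0.045,-0.118,-0.0],[0.036,-0.093,-0.0]] 
T [[0.0,0.0,-0.0262],[0.0,0.0,-0.0264],[0.0,0.0,-0.0258],[0.0,0.0,-0.0244],[0.0,0.0,-0.0222],[0.0,0.0,-0.0194],[0.0,0.0,-0.0162],[0.0,0.0,-0.0127],[0.0,0.0,-0.009],[0.0,0.0,-0.0057]]
O [[0.028,-0.069,-0.0],[0.019,-0.045,-0.0],[0.011,-0.026,-0.0],[0.004,-0.01,-0.0],[0.001,-0.002,-0.0]] 
T [[0.0,0.0,-0.0028],[0.0,0.0,-0.0009],[0.0,0.0,0.0],[0.0,0.0,0.0],[0.0,0.0,0.0]]
end [ 0.4397 -0.1707  0.3116] [ 3.142  0.    -2.683]
```

Call:
move_arm:
  offset:
    - [0,-0.003,0]
    - [-0.002,-0.01,0]
    - [-0.007,-0.027,0]
    - [-0.011,-0.049,0]
    - [-0.016,-0.072,0]
    - [-0.019,-0.098,0]
    - [-0.02,-0.125,0]
    - [-0.019,-0.148,0]
    - [-0.015,-0.171,0]
    - [-0.007,-0.188,0]
  turn:
    - [0.002,0,0]
    - [0,0,-0.002]
    - [0,0,-0.004]
    - [0,0,-0.007]
    - [0,0,-0.011]
    - [0,0,-0.014]
    - [0,0,-0.018]
    - [0,0,-0.021]
    - [0,0,-0.023]
    - [0,0,-0.025]
  gripper: [1,1,1,1,1,1,1,1,1,1]

```text
time: 10.52
eef_pos: [0.4278, 0.0219, 0.3128]
orientation: [-3.141, 0.001, -3.064]
contact_force: [-0.6, 0.7, -3.4]
gripper_width: 0.093
finger_force: 58.6
```

Call:
move_arm:
  offset:
    - [0.003,-0.202,0]
    - [0.013,-0.209,0]
    - [0.025,-0.211,0]
    - [0.035,-0.207,0]
    - [0.044,-0.197,0]
    - [0.049,-0.182,0]
    - [0.05,-0.163,0]
    - [0.049,-0.142,0]
    - [0.045,-0.118,0]
    - [0.036,-0.093,0]
  turn:
    - [0,0,-0.026]
    - [0,0,-0.026]
    - [0,0,-0.026]
    - [0,0,-0.024]
    - [0,0,-0.022]
    - [0,0,-0.02]
    - [0,0,-0.016]
    - [0,0,-0.013]
    - [0,0,-0.009]
    - [0,0,-0.006]
  gripper: [1,1,1,1,1,1,1,1,1,1]

```text
time: 11.35
eef_pos: [0.4385, -0.1556, 0.3127]
orientation: [-3.141, 0.001, -2.691]
contact_force: [0.5, -0.8, -3.0]
gripper_width: 0.093
finger_force: 58.6
```

Call:
move_arm:
  offset:
    - [0.028,-0.069,0]
    - [0.019,-0.045,0]
    - [0.011,-0.026,0]
    - [0.004,-0.01,0]
    - [0,0,0]
    - [0,0,0]
    - [0,0,0]
    - [0,0,0]
    - [0,0,0]
    - [0,0,0]
  turn:
    - [0,0,-0.003]
    - [0,0,-0.001]
    - [0,0,0]
    - [0,0,0]
    - [0,0,0]
    - [0,0,0]
    - [0,0,0]
    - [0,0,0]
    - [0,0,0]
    - [0,0,0]
  gripper: [1,1,1,1,1,1,1,1,1,1]

```text
time: 12.18
eef_pos: [0.4397, -0.1702, 0.3128]
orientation: [-3.141, 0.001, -2.683]
contact_force: [0.0, -0.1, -3.0]
gripper_width: 0.091
finger_force: 58.6
```

```bash
python3 -c "
from plan import *
st()
plan([((.4397,-.1707,.29),(np.pi,0,-2.683),1)])
a=crop('scene',300,70,100,120,4,None);b=crop('top',330,140,98,120,4,None)
cv2.imwrite('pics/c6.png',np.hstack([a,b]))
"
```

```text
t 12.18 q [-0.37   0.047 -0.186  1.337  0.    -0.828] p [ 0.4397 -0.1702  0.3128] rpy [-3.141e+00  1.000e-03 -2.683e+00] F [ 0.01 -0.13 -2.98] M [-0.01 -0.01 -0.04] w 0.091 ff 58.6
O [[0.002,-0.004,0.228]] 
T [[-0.0004,0.0006,-0.0002]]
end [ 0.4397 -0.1707  0.29  ] [-3.142 -0.    -2.683]
```

View pics/c6.png

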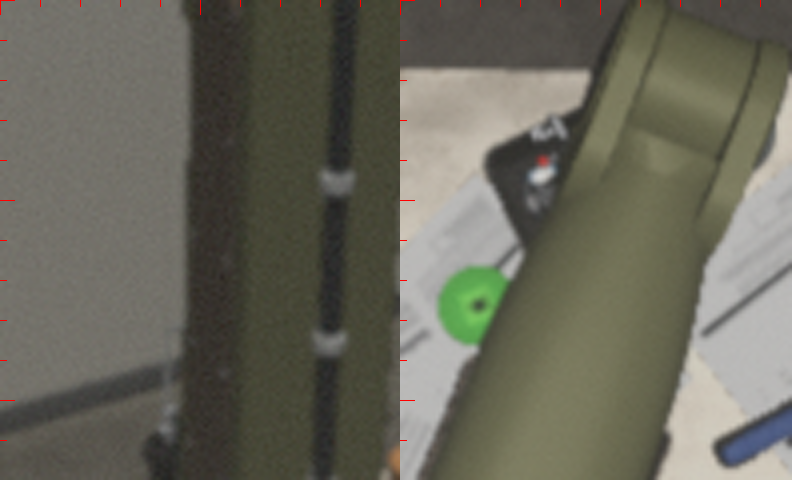

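Call:
move_arm:
  offset:
    - [0.002,-0.003,0.03]
    - [0,0,0.06]
    - [0,0,0.06]
    - [0,0,0.06]
    - [0,0,0.06]
    - [0,0,0.06]
    - [0,0,0.06]
    - [0,0,0.05]
    - [0,0,0.04]
    - [0,0,0.02]
  turn:
    - [0,0,0]
    - [0,0,0]
    - [0,0,0]
    - [0,0,0]
    - [0,0,0]
    - [0,0,0]
    - [0,0,0]
    - [0,0,0]
    - [0,0,0]
    - [0,0,0]
  gripper: [1,1,1,1,1,1,1,1,1,1]

```text
time: 13.12
eef_pos: [0.4394, -0.1707, 0.2621]
orientation: [-3.141, 0.001, -2.684]
contact_force: [-0.5, -0.5, -3.2]
gripper_width: 0.093
finger_force: 58.6
```

Call:
move_arm:
  offset:
    - [0,0,0.02]
    - [0,0,0.02]
    - [0,0,0.02]
    - [0,0,0.02]
    - [0,0,0.02]
    - [0,0,0.02]
    - [0,0,0.02]
    - [0,0,0.02]
    - [0,0,0]
    - [0,0,0]
  turn:
    - [0,0,0]
    - [0,0,0]
    - [0,0,0]
    - [0,0,0]
    - [0,0,0]
    - [0,0,0]
    - [0,0,0]
    - [0,0,0]
    - [0,0,0]
    - [0,0,0]
  gripper: [1,1,1,1,1,1,1,1,1,1]

```text
time: 13.95
eef_pos: [0.4396, -0.1708, 0.2468]
orientation: [-3.141, 0.001, -2.684]
contact_force: [-0.6, 0.8, -1.1]
gripper_width: 0.095
finger_force: 58.6
```

Call:
move_arm:
  offset:
    - [0,0,0.02]
    - [0,0,0.02]
    - [0,0,0.02]
    - [0,0,0.02]
    - [0,0,0.02]
    - [0,0,0]
    - [0,0,0]
    - [0,0,0]
    - [0,0,0]
    - [0,0,0]
  turn:
    - [0,0,0]
    - [0,0,0]
    - [0,0,0]
    - [0,0,0]
    - [0,0,0]
    - [0,0,0]
    - [0,0,0]
    - [0,0,0]
    - [0,0,0]
    - [0,0,0]
  gripper: [1,1,1,1,1,1,1,1,1,1]

```text
time: 14.78
eef_pos: [0.4397, -0.1708, 0.2369]
orientation: [-3.141, 0.001, -2.684]
contact_force: [-0.6, 0.6, -1.0]
gripper_width: 0.091
finger_force: 58.7
```

```bash
python3 -c "
from plan import *
s=st()
xb=np.array([np.cos(np.radians(-63.6)),np.sin(np.radians(-63.6)),0])
L=[]
for i in range(4):
    vision.camera('top');L.append(status.get_state()['contact_force'])
print(np.round(L,2),np.mean(L,0)@xb)"
```

```text
t 14.78 q [-0.371  0.069 -0.334  1.166  0.    -0.829] p [ 0.4397 -0.1708  0.2369] rpy [-3.141e+00  1.000e-03 -2.684e+00] F [-0.6   0.63 -1.05] M [0.19 0.23 0.07] w 0.091 ff 58.7
[[-0.86  0.24 -1.77]
 [-0.81  0.53 -1.34]
 [-0.9   1.62 -1.16]
 [-1.31  0.81 -0.88]] -1.147059467902316
```

Call:
move_arm:
  offset:
    - [0,0.01,0]
    - [0,0.01,0]
    - [0,0,0]
    - [0,0,0]
    - [0,0,0]
    - [0,0,0]
  turn:
    - [0,0,0]
    - [0,0,0]
    - [0,0,0]
    - [0,0,0]
    - [0,0,0]
    - [0,0,0]
  gripper: [1,1,1,1,1,1]

```text
time: 15.48
eef_pos: [0.4392, -0.1695, 0.237]
orientation: [-3.139, 0.001, -2.684]
contact_force: [2.2, -4.0, -1.3]
gripper_width: 0.096
finger_force: 58.8
```

```bash
cat > f.py <<'E'
from plan import *
s=st()
xb=np.array([np.cos(np.radians(-63.6)),np.sin(np.radians(-63.6)),0]);yb=np.array([-xb[1],xb[0],0])
L=[]
for i in range(6):
    vision.camera('top');L.append(status.get_state()['contact_force'])
m=np.mean(L,0);print("fx_b",m@xb,"fy_b",m@yb,"fz",m[2],np.std(L,0))
E
python3 f.py
```

```text
t 15.48 q [-0.368  0.066 -0.337  1.165 -0.    -0.826] p [ 0.4392 -0.1695  0.237 ] rpy [-3.139e+00  1.000e-03 -2.684e+00] F [ 2.2  -4.   -1.32] M [-0.76 -0.35  0.1 ] w 0.096 ff 58.8
fx_b 4.717169864436241 fy_b 0.48284983264598785 fz -1.5225823403347325 [0.57612206 0.53095083 0.31630516]
```

Call:
move_arm:
  offset:
    - [0,-0.01,0]
    - [0,-0.006,0]
    - [0,0,0]
    - [0,0,0]
    - [0,0,0.02]
    - [0,0,0.02]
    - [0,0,0.02]
    - [0,0,0]
    - [0,0,0]
    - [0,0,0]
  turn:
    - [0,0,0]
    - [0,0,0]
    - [0,0,0]
    - [0,0,0]
    - [0,0,0]
    - [0,0,0]
    - [0,0,0]
    - [0,0,0]
    - [0,0,0]
    - [0,0,0]
  gripper: [1,1,1,1,1,1,1,1,1,1]

```text
time: 16.62
eef_pos: [0.4393, -0.1703, 0.2307]
orientation: [-3.141, 0.001, -2.684]
contact_force: [0.4, 1.8, -0.8]
gripper_width: 0.087
finger_force: 58.9
```

```bash
python3 f.py
```

```text
t 16.62 q [-0.37   0.071 -0.346  1.153  0.    -0.828] p [ 0.4393 -0.1703  0.2307] rpy [-3.141e+00  1.000e-03 -2.684e+00] F [ 0.38  1.85 -0.81] M [ 0.38  0.07 -0.06] w 0.087 ff 58.9
fx_b -1.5992492258589022 fy_b 0.3162818629042935 fz -0.8450882210954919 [0.5361005  0.35832758 0.29524734]
```

Call:
move_arm:
  offset:
    - [0,0.005,0.01]
    - [0,0,0.01]
    - [0,0,0.01]
    - [0,0,0.01]
    - [0,0,0]
    - [0,0,0]
  turn:
    - [0,0,0]
    - [0,0,0]
    - [0,0,0]
    - [0,0,0]
    - [0,0,0]
    - [0,0,0]
  gripper: [1,1,1,1,1,1]

```text
time: 17.42
eef_pos: [0.4394, -0.1703, 0.2269]
orientation: [-3.14, 0.001, -2.684]
contact_force: [0.7, -2.2, -0.0]
gripper_width: 0.087
finger_force: 58.9
```

```bash
python3 f.py
```

```text
t 17.42 q [-0.37   0.072 -0.354  1.143 -0.    -0.827] p [ 0.4394 -0.1703  0.2269] rpy [-3.140e+00  1.000e-03 -2.684e+00] F [ 0.7  -2.19 -0.02] M [-0.31  0.01 -0.  ] w 0.087 ff 58.9
fx_b 1.6506192347555915 fy_b -0.6949673191095765 fz 0.1190344496298175 [0.60370458 0.40598929 0.47527551]
```

Call:
move_arm:
  offset:
    - [0,-0.003,0]
    - [0,0,0]
    - [0,0,0]
    - [0,0,0]
    - [0,0,0]
    - [0,0,0]
    - [0,0,0]
    - [0,0,0]
  turn:
    - [0,0,0]
    - [0,0,0]
    - [0,0,0]
    - [0,0,0]
    - [0,0,0]
    - [0,0,0]
    - [0,0,0]
    - [0,0,0]
  gripper: [1,1,0.9,0.89,0.88,0.87,0.86,0.84]
  force: 20

```text
time: 18.38
eef_pos: [0.4395, -0.1701, 0.2268]
orientation: [-3.141, 0.001, -2.684]
contact_force: [-0.2, 0.1, -0.4]
gripper_width: 0.162
finger_force: 0.0
```

```bash
python3 f.py
```

```text
t 18.38 q [-3.700e-01  7.300e-02 -3.530e-01  1.143e+00  1.000e-03 -8.280e-01] p [ 0.4395 -0.1701  0.2268] rpy [-3.141e+00  1.000e-03 -2.684e+00] F [-0.23  0.07 -0.42] M [ 0.   -0.02  0.02] w 0.162 ff 0.0
fx_b 0.04059196727742176 fy_b -0.03176894943458717 fz 0.14944277839457043 [0.47471996 0.64874649 0.35035917]
```

Call:
move_arm:
  offset:
    - [0,0,0]
    - [0,0,0]
    - [0,0,0]
    - [0,0,-0.03]
    - [0,0,-0.1]
    - [0,0,-0.2]
    - [0,0,-0.3]
    - [0,0,-0.35]
    - [0,0,-0.35]
    - [0,0,-0.35]
  turn:
    - [0,0,0]
    - [0,0,0]
    - [0,0,0]
    - [0,0,0]
    - [0,0,0]
    - [0,0,0]
    - [0,0,0]
    - [0,0,0]
    - [0,0,0]
    - [0,0,0]
  gripper: [0.75,0.65,0.6,0.6,0.6,0.6,0.6,0.6,0.6,0.6]

```text
time: 19.52
eef_pos: [0.4388, -0.17, 0.3974]
orientation: [-3.14, 0.002, -2.684]
contact_force: [1.1, -0.2, -0.1]
gripper_width: 0.401
finger_force: 0.0
```

Call:
move_arm:
  offset:
    - [0,0.3,0]
    - [0,0.35,0]
    - [0,0.35,0]
    - [0,0.35,0]
    - [0,0.35,0]
    - [0,0.35,0]
    - [0,0.3,0]
    - [0,0.2,0]
    - [0,0,0]
    - [0,0,0]
  turn:
    - [0,0,0]
    - [0,0,0]
    - [0,0,0]
    - [0,0,0]
    - [0,0,0]
    - [0,0,0]
    - [0,0,0]
    - [0,0,0]
    - [0,0,0]
    - [0,0,0]
  gripper: [0.6,0.6,0.6,0.6,0.6,0.6,0.6,0.6,0.6,0.6]

```text
time: 20.35
eef_pos: [0.3263, 0.0591, 0.3956]
orientation: [-3.14, 0.003, -2.681]
contact_force: [0.5, -0.0, 0.1]
gripper_width: 0.399
finger_force: 0.0
```

```bash
python3 -c "
from plan import *
st()
a=crop('scene',290,100,100,120,4,None);b=crop('top',340,140,98,120,4,None)
cv2.imwrite('pics/c7.png',np.hstack([a,b]))
"
```

```text
t 20.35 q [ 1.800e-01 -2.170e-01 -2.380e-01  1.547e+00 -1.000e-03 -2.810e-01] p [0.3263 0.0591 0.3956] rpy [-3.140e+00  3.000e-03 -2.681e+00] F [ 0.54 -0.04  0.13] M [ 0.01  0.02 -0.  ] w 0.399 ff 0.0
```

View pics/c7.png

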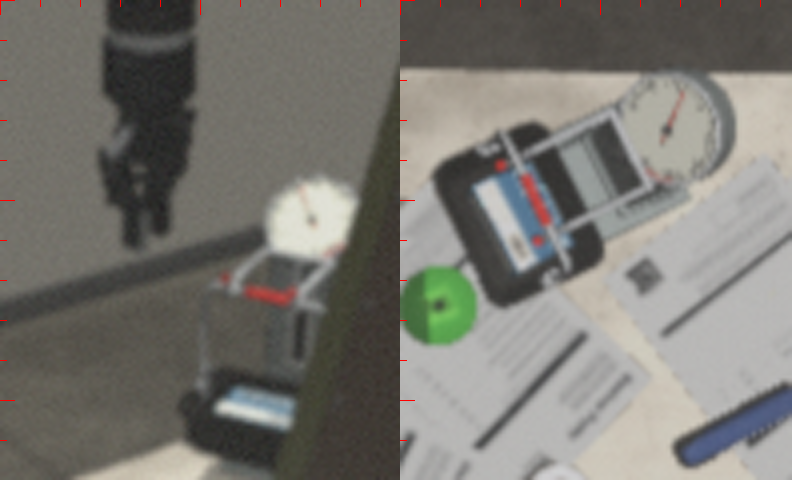

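Call:
move_arm:
  offset:
    - [0,0,0]
    - [0,0,0]
    - [0,0,0]
    - [0,0,0]
    - [0,0,0]
    - [0,0,0]
    - [0,0,0]
    - [0,0,0]
    - [0,0,0]
    - [0,0,0]
  turn:
    - [0,0,0]
    - [0,0,0]
    - [0,0,0]
    - [0,0,0]
    - [0,0,0]
    - [0,0,0]
    - [0,0,0]
    - [0,0,0]
    - [0,0,0]
    - [0,0,0]
  gripper: [0.6,0.6,0.6,0.6,0.6,0.6,0.6,0.6,0.6,0.6]

```text
time: 21.28
eef_pos: [0.3265, 0.0585, 0.3946]
orientation: [-3.141, 0.001, -2.684]
contact_force: [-0.3, 0.5, 0.5]
gripper_width: 0.398
finger_force: 0.0
```

```bash
python3 -c "
from cell import hand_in
print(hand_in())"
```

```text
the job is handed in; nothing more can be done
None
```

I handed the job in at about 21 s: in the last picture the basket hangs from both hooks with its carton inside and the arm clear (hook sunk about 25 mm by my estimate from wire height and weight). The hand-in gave no verdict, so whether it passed is not confirmed.

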